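# Work a gauge manifold past the post into the comparator's bay

### The job

Slide the long four-port manifold bar along the bench into the bay at the front of the pressure comparator: push one end and then the other to angle it past the gauge post, until it lies between the two lugs with its whole long side against the comparator's front face. Only push it, with the fingertips or the outside of the fingers: never take it between the fingers or lift it off the bench, and leave the other loose things where they are. Finish with the robot clear of everything.

Things in the scene. Friction and masses are not known exactly. Their poses are not given: they have to be found in the camera images.
- manifold: Loose plain aluminium bar, 260 mm long (own y), 40 mm wide (own x), 32 mm high, flat faces, four flush ports in the top; 0.55 to 0.9 kg, slides on the bench with varying friction. Origin: centre of the underside. At yaw 0 its length is parallel to world y; it starts left of the post and nearer the robot than the bay, within 0.35 rad of that.
- manifold_left (a point): Middle of the bar's end face at its own +y end (the robot's left at the start), 16 mm above the underside.
- manifold_right (a point): Middle of the bar's end face at its own -y end (the robot's right at the start), 16 mm above the underside.
- comparator: Fixed pressure comparator: stainless deck 220 mm deep (own x), 560 mm wide (own y), 52 mm high, pump, reservoir and valves on top. Origin: centre of its underside; own x points away from the robot, own y to the left (yaw within 0.08 rad). Upright front face at own x = -0.110; with the bar home, the bar's centre line is at own x = -0.130.
- post: Fixed gauge post screwed to the bench before the right part of the bay: 40 mm square steel block 34 mm high, turned like the comparator, black round hand nut (40 mm) above, 80 mm high in all. Origin: centre of underside. Block's far face is 89 to 101 mm from the comparator's front face, so the bar fits between; the gap from post to left lug (215 to 245 mm) is shorter than the bar.
- dial_gauge: Bystander: black dial gauge, 100 mm across, 35 mm high, lying on its back with a brass stem reaching 84 mm from the centre along own -x. Origin: centre of underside.
- tape_roll: Bystander: white roll of sealing tape lying flat, 54 mm across, 14 mm high, beyond the left lug. Origin: centre of underside.
- adaptor: Bystander: brass adaptor standing upright, 28 mm across, 48 mm high, beyond the right lug. Origin: centre of underside.
- spare_nut: Bystander: spare black hand nut, 48 mm across, 26 mm high. Origin: centre of underside.
- spanner: Bystander: steel spanner 170 mm long lying flat along its own x. Origin: underside.
- fluid_bottle: Bystander: white bottle 56 mm across, 130 mm high, standing on the right. Origin: centre of underside.
- parts_dish: Bystander: steel dish 90 mm across, 28 mm high, on the left. Origin: centre of underside.
- bay (a point): Middle of the bay, at bench height on the comparator's front face (own x -0.110, y 0 of the comparator, same axes). The bay is the 300 mm wide recess between two fixed lugs that stand 75 mm forward of the face, 20 mm thick, 32 mm high, inner faces 150 mm left and right of this point. Open above and towards the robot.

How it is judged:
At the end, for the whole second after the job is handed in: The bar lies flat and at rest on the bench between the two lugs, each of its ends within 5 mm of touching the comparator's front face (x of each of manifold_left, manifold_right in the frame of comparator above -0.135 m and y of manifold_left in the frame of comparator below 0.152 m and y of manifold_right in the frame of comparator above -0.152 m and height (world z) of manifold below 0.004 m and angle between manifold's own z axis and vertical below 0.05 rad and linear speed of manifold below 0.01 m/s).
It fails at once if the bar is lifted or tipped up off the bench (height (world z) of manifold above 0.008 m or angle between manifold's own z axis and vertical above 0.15 rad).
It fails at once if the bar is taken between the fingers (x of the grasp point in the frame of manifold between -0.017 and 0.017 m and y of the grasp point in the frame of manifold between -0.127 and 0.127 m and z of the grasp point in the frame of manifold below 0.032 m).
It fails at once if another loose thing is moved more than 20 mm (distance of any of dial_gauge, tape_roll, adaptor, spare_nut, spanner, fluid_bottle, parts_dish from where it was at the start of the episode above 0.02 m).
It also fails if it takes over 64 s, if anything falls off the work surface, if the arm or the gripper's body presses on something with over 40 N, if the wrist force passes 120 N, or if a joint passes its speed limit or range.

### The arm

A 6-joint arm with a two-finger parallel gripper is mounted at the origin on the work surface. World frame = base frame: x ahead of the robot, y to its left, z up, the work surface at z = 0. Lengths are in m, angles in rad, forces in N, time in s.
With the tool pointing down it reaches from about 0.3 to 1 m from the base axis. Payload 5.1 kg.
Tool frame: the origin (TCP) lies at the very end of the fingers, on their centre line; the grasp point (between the pads) lies env.hold_point_z behind it (env.hold_point_z is the distance from the TCP to the grasp point, in m); y points along the fingers, z is the direction in which the jaws open and shut, and the axes are right-handed (so a half turn about y gives the same grasp; the last joint's range is limited). The gripper opens to 95 mm and grips with 3 to 60 N. Pads are 20 mm wide; open, the fingers measure 119 mm over their backs; the gripper's body (75 mm by 180 mm) begins 59 mm behind the grasp point.
Start: joints at [-1.274, 0.124, 1.65, -0, 1.367, -0.083], TCP at [0.241, -0.604, 0.215] pointing down, gripper open.
Joint ranges: [-2.61, 2.61], [-1.02, 2.33], [0.03, 2.71], [-1.35, 4.49], [0.32, 2.68], [-2.91, 2.91]. Speed limits (rad/s): [2.57, 2.57, 3.14, 3.14, 3.14, 3.14].

### API

Orientations are given as [roll, pitch, yaw] about the fixed x, y, z axes, in that order (R = Rz(yaw) Ry(pitch) Rx(roll)).
In Python, from cell import monitor, camera, workorder, search_frame, place_of, env gives the robot as it stands. The module is installed in compiled form; this text tells all that it offers.
- The arm moves only by the tool jog_arm, never from a script. Its argument "motion" is a list of rows, each a list of 7 numbers: the turn, a rotation vector about the tool's x, y, z in rad, then the shift along the tool's x, y, z in units of 40 mm (1.0 is 40 mm), then the opening, from -1 (shut) to 1 (fully open). A call has 1 to 8 rows; each row is the pose to reach, as a shift and turn from the pose commanded when the call began, along the tool's axes at that moment; what a row does not reach only later rows make up. A row lasts 1/12 s, in which the tool goes at most 41.7 mm and 7.16 degrees, less where a joint would pass 70% of its speed; a pose out of reach is approached as far as the arm can. A call with a gripper value outside its range is refused whole. The fingers move at their own pace and stop on an object; "force" is the grip in N (left out, the last holds). Time passes only in rows, so rows that repeat a pose let the fingers close. It gives the time, the measured TCP pose, the force and the opening at its end, in the units of the state.
- monitor.observe(): the state, without advancing time (a new reading comes with each control period).
- camera(name): name is "scene" or "top" or "wrist"; returns a dict with "frame" (480x640x3 uint8, blue, green, red), "camera_matrix" (3x3 intrinsics, pixels), "rvec" (rotation vector, rad) and "tvec" (3), from world to camera coordinates, as OpenCV has them; the wrist camera has in their place "tool_from_camera" (4x4, takes a point from camera to tool coordinates, whose origin is the TCP and whose axes are the tool frame's). Camera axes: x right, y down, z forward; pixel columns grow to the right and rows downward; lengths in m; the calibration is good to about 2 mm. A picture is of the moment at which its call begins: read the wrist's pose just before it. There is no depth.
- workorder.sign_off(): hands the job in, once; it reports no verdict.
Trained networks look in a picture, given as the dict that the camera call returned (one of the last four; its "shot" number tells which), for a name from the list of things; names that differ only in an ending like _2 or _b are one class to them, and where a whole thing is asked for, a point or a joint stands for the part that bears it (a point fixed in the world has none). Each returns a list of dicts, best first, with "score" (0 to 1); they miss things now and then, are a little off and sometimes report something else, mostly with a low value. They report only what shows in the picture. A call takes as long as a camera call.
- search_frame(picture, target): "rect" ([centre column, centre row, width, height] in pixels, round what is visible of it).
- place_of(picture, target): "at" ([column, row] in pixels: a listed point, or the origin of a listed thing).
The state is a dict: "t": time; "q": joint angles; "joint_vel": joint speeds; "joint_efforts": joint torques, N m; "position": TCP position; "orientation": TCP orientation; "wrist_force": force on the tool from outside, world axes, zero at the start; "ft_torque": the same for the moment, N m; "gripper_width": finger opening in m.
Only numpy, scipy, OpenCV 4.12 (cv2) and the standard library are available. Lean on these libraries where they do the work, as an engineer would, in place of code of your own. Each camera call takes 0.05 s, during which the arm holds its last target. There are 200 camera calls.

## Working session

There is one attempt and no reset: what is moved stays moved. The work goes in short steps, Python scripts to look and compute and a tool call to move; the robot and the scene stay as the last step left them, time stands still between calls to the robot, and variables do not carry over. Pictures are saved under pics/ and viewed, about 8 in all and at most 12, crops included, and the job is handed in when it is done.

Besides the shell and the picture viewer there is one more tool, called after "Call:" by a JSON object that holds its "name" and its "arguments", one argument or row to a line. jog_arm: Moves the arm, as the interface text tells. Its arguments: {"type":"object","properties":{"motion":{"type":"array"},"force":{"type":"number"}},"required":["motion"]}

```bash
mkdir -p pics; ls; cat > h.py <<'E'
import numpy as np, cv2
from cell import monitor, camera, workorder, search_frame, place_of, env
from scipy.spatial.transform import Rotation as R
def ray(p,uv):
    Rm=cv2.Rodrigues(np.array(p["rvec"],float))[0]; t=np.array(p["tvec"],float).ravel()
    n=cv2.undistortPoints(np.array([[uv]],float),np.array(p["camera_matrix"],float),None)[0,0]
    return -Rm.T@t, Rm.T@np.array([n[0],n[1],1.])
def world(p,uv,z):
    o,d=ray(p,uv); return o+d*(z-o[2])/d[2]
def pix(p,X):
    return cv2.projectPoints(np.array(X,float).reshape(-1,1,3),np.array(p["rvec"],float),np.array(p["tvec"],float),np.array(p["camera_matrix"],float),None)[0][:,0]
E
cat > a.py <<'E'
from h import *
s=monitor.observe(); print({k:np.round(v,3) for k,v in s.items()}, env.hold_point_z)
for c in ["top","scene"]:
    p=camera(c); cv2.imwrite(f"pics/{c}0.png",p["frame"])
    o,_=ray(p,[320,240]); print(c,"cam at",o.round(3))
    for n,z in [("manifold",0),("manifold_left",.016),("manifold_right",.016),("comparator",0),("post",0),("bay",0),("dial_gauge",0),("tape_roll",0),("adaptor",0),("spare_nut",0),("spanner",0),("fluid_bottle",0),("parts_dish",0)]:
        for r in place_of(p,n)[:1]: print(n,round(r["score"],2),np.round(r["at"],1),world(p,r["at"],z).round(4))
E
python3 a.py
```

```text
pics
{'t': np.float64(0.0), 'q': array([-1.274,  0.124,  1.652, -0.   ,  1.367, -0.083]), 'joint_vel': array([ 0.001,  0.001, -0.   ,  0.002,  0.   , -0.   ]), 'joint_efforts': array([ 1.0000e-03, -4.1761e+01, -3.5993e+01,  7.8000e-02,  4.9000e-02,
       -0.0000e+00]), 'position': array([ 0.241, -0.603,  0.213]), 'orientation': array([-1.573,  0.   , -2.762]), 'wrist_force': array([ 0.266,  0.641, -0.078]), 'ft_torque': array([-0.011,  0.01 ,  0.041]), 'gripper_width': np.float64(0.095)} 0.0188
top cam at [ 0.309 -0.005  1.483]
manifold 0.93 [258.3 273.4] [0.4787 0.1862 0.    ]
manifold_left 0.88 [204.4 269.8] [0.4867 0.3177 0.016 ]
manifold_right 0.88 [311.7 280. ] [0.4598 0.0522 0.016 ]
comparator 0.88 [328.5 149.8] [0.7987 0.0094 0.    ]
post 0.9 [377.8 230.8] [ 0.5848 -0.1139  0.    ]
bay 0.63 [332.6 188.4] [ 6.958e-01 -6.000e-04  0.000e+00]
dial_gauge 0.62 [405.1 288.3] [ 0.4394 -0.1787  0.    ]
tape_roll 0.63 [245.  210.6] [0.6394 0.2225 0.    ]
adaptor 0.43 [424.9 203.6] [ 0.6543 -0.2348  0.    ]
spare_nut 0.56 [452.3 242.9] [ 0.5526 -0.3001  0.    ]
spanner 0.68 [485.8 331.5] [ 0.3326 -0.3729  0.    ]
fluid_bottle 0.61 [494. 235.] [ 0.572  -0.4055  0.    ]
parts_dish 0.73 [169.  214.3] [0.6312 0.4159 0.    ]
scene cam at [ 1.011 -0.363  0.946]
manifold 0.89 [368.5 188.1] [0.4812 0.1938 0.    ]
manifold_left 0.59 [410.6 165. ] [0.4989 0.3197 0.016 ]
manifold_right 0.75 [323.4 207. ] [0.4675 0.0597 0.016 ]
comparator 0.59 [398.1 320.8] [0.7931 0.0085 0.    ]
post 0.89 [289.8 286.3] [ 0.5852 -0.126   0.    ]
dial_gauge 0.66 [238.  257.8] [ 0.4525 -0.1775  0.    ]
tape_roll 0.51 [421.1 223.5] [0.6414 0.223  0.    ]
adaptor 0.47 [268.9 338.4] [ 0.6572 -0.2311  0.    ]
spare_nut 0.63 [216.1 322.2] [ 0.5587 -0.2994  0.    ]
spanner 0.91 [138.6 271.1] [ 0.3444 -0.3742 -0.    ]
fluid_bottle 0.89 [177.  352.6] [ 0.5672 -0.3972  0.    ]
parts_dish 0.87 [474.1 181.5] [ 0.6302  0.4214 -0.    ]
```

View pics/top0.png

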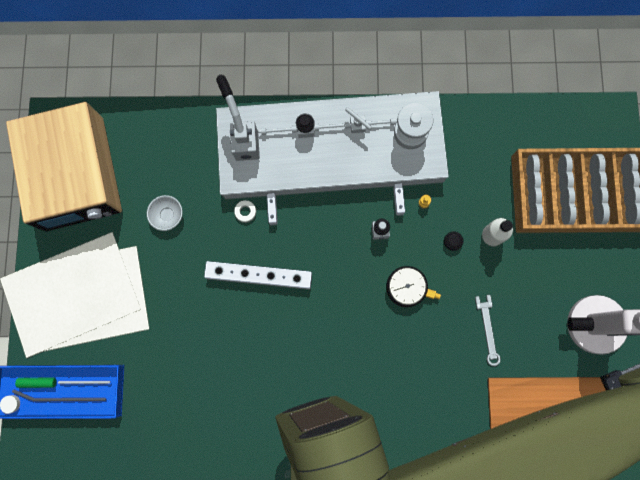

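View pics/scene0.png

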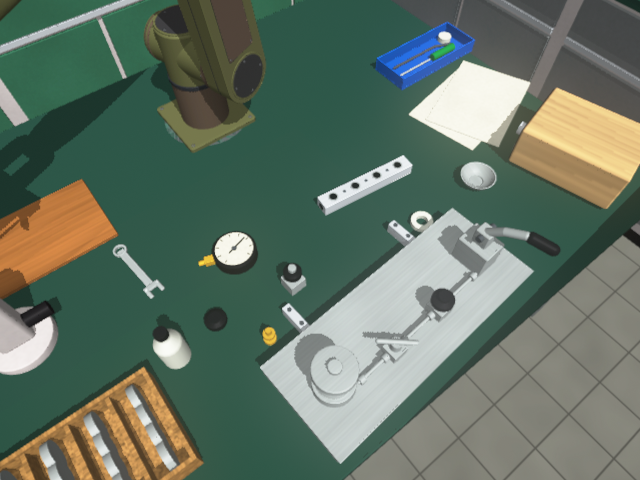

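The top view shows the bar from (205,270) to (311,280), the lugs at columns 271 and 399, and the post at (381,229). The scene view agrees, and the way to the bay is clear. Next I'll refine the geometry by segmentation.

```bash
cat >> h.py <<'E'
def barfit(p, guess=None):
    """rectangle of the bar's top face from the top picture -> centre xy, yaw (z=.032)"""
    f=p["frame"]; m=((f.min(2)>150)*255).astype(np.uint8)
    m=cv2.morphologyEx(m,cv2.MORPH_CLOSE,np.ones((7,7)))
    out=[]
    for c in cv2.findContours(m,cv2.RETR_EXTERNAL,cv2.CHAIN_APPROX_NONE)[0]:
        if cv2.contourArea(c)<60: continue
        q=np.array([world(p,u,.032)[:2] for u in c[:,0].astype(float)],np.float32)
        (cx,cy),(w,h),a=cv2.minAreaRect(q*1000)
        a=np.deg2rad(a); 
        if w>h: a+=np.pi/2; w,h=h,w
        # long axis direction
        a=a+np.pi/2 if w>h else a
        yaw=(a+np.pi/2)%np.pi-np.pi/2
        out.append((cx/1e3,cy/1e3,w,h,yaw))
    return out
E
python3 - <<'E'
from h import *
p=camera("top")
for r in barfit(p): 
    if .3<r[0]<.9 and abs(r[1])<.5: print(np.round(r,3))
# comparator pose by matching projected outlines: print edge candidates
f=p["frame"]; g=f.min(2).astype(int)
# front face top edge: per column, last bright row going up from green
for z in (.052,):
    pts=[]
    for u in list(range(225,262,3))+list(range(285,390,5))+list(range(410,444,3)):
        col=g[150:225,u]; d=np.diff(col); pts.append((u,150.5+np.argmin(d),d.min()))
    W=np.array([world(p,(u,v),z)[:2] for u,v,_ in pts])
    k=np.polyfit(W[:,1],W[:,0],1); print(k,np.round(W[:,0]-np.polyval(k,W[:,1]),4)); print([tuple(map(float,a)) for a in pts][::4])
big=cv2.resize(f[140:300,190:440],None,fx=3.2,fy=3.2,interpolation=cv2.INTER_CUBIC); cv2.imwrite("pics/crop1.png",big)
E
```

```text
[  0.337  -0.373  35.209 163.431  -1.424]
[ 0.443 -0.18  84.925 85.054  0.771]
[ 4.73000e-01  1.84000e-01  4.03390e+01  2.58864e+02 -1.06000e-01]
[ 0.593 -0.403 22.378 48.858  0.936]
[ 0.632  0.218 48.752 49.406  0.801]
[ 6.2900e-01  4.1900e-01  8.4040e+01  8.5645e+01 -7.0000e-03]
[7.85000e-01 2.00000e-03 3.41726e+02 5.72601e+02 7.10000e-02]
[-0.13488191  0.68124623] [ 0.0258  0.0247  0.0262  0.0252 -0.0391 -0.0476 -0.0512 -0.0497 -0.0483
 -0.0443  0.0203  0.0218  0.0208  0.0174  0.0156  0.0139  0.0147  0.0129
  0.0137  0.0119  0.0102  0.0109  0.0092  0.01    0.0082  0.0065  0.0072
  0.0055  0.0037  0.0045  0.0027  0.0035  0.0018 -0.     -0.0037 -0.0022
 -0.0033 -0.0043 -0.0054 -0.0065 -0.005  -0.006  -0.0071 -0.0081 -0.0067
 -0.0102]
[(225.0, 193.5, -68.0), (237.0, 217.5, -88.0), (249.0, 219.5, -83.0), (261.0, 190.5, -69.0), (300.0, 187.5, -65.0), (320.0, 186.5, -50.0), (340.0, 184.5, -68.0), (360.0, 183.5, -50.0), (380.0, 181.5, -72.0), (416.0, 178.5, -62.0), (428.0, 177.5, -57.0), (440.0, 176.5, -58.0)]
```

View pics/crop1.png

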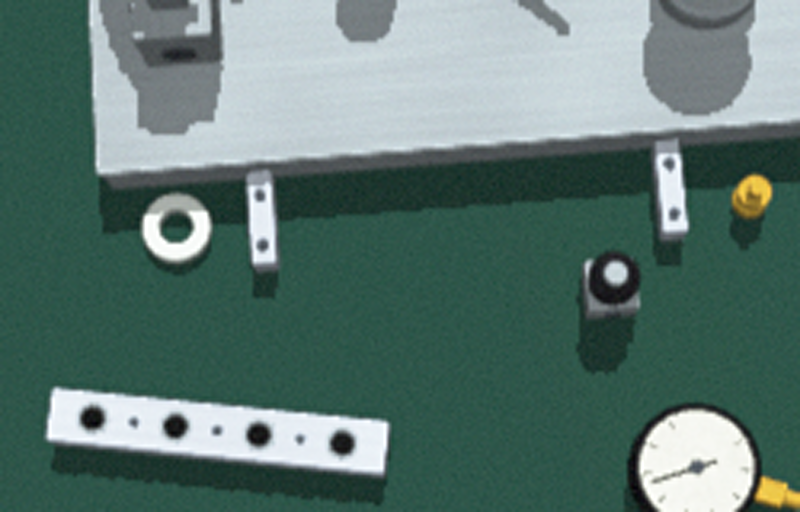

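```bash
python3 - <<'E'
from h import *
p=camera("top"); g=p["frame"].min(2).astype(int)
W=[]
for u in list(range(285,390,4))+list(range(410,444,3)):
    col=g[150:225,u]; d=np.diff(col); W.append(world(p,(u,150.5+np.argmin(d)+.0),.052)[:2])
W=np.array(W); k=np.polyfit(W[:,1],W[:,0],1); r=W[:,0]-np.polyval(k,W[:,1]); print(k,abs(r).max(), "yaw",np.arctan(-k[0]))
c=lambda x,y:(190+x/3.2-.5+.16,140+y/3.2-.5+.16)
yaw=np.arctan(-k[0]); A=np.array([np.cos(yaw),np.sin(yaw)]); B=np.array([-A[1],A[0]])
P=lambda x,y,z:world(p,c(x,y),z)[:2]
L=P(276,266,.032);Rr=P(664,238,.032); 
mid=(L+Rr)/2; f0=np.array([k[1],0]); 
bay=mid+A*((f0-mid)@A)
print("bay",bay,"lug inner",L,Rr,"sep",(L-Rr)@B,"tip x rel face",[(q-bay)@A for q in(L,Rr)])
for n,q in dict(postfarleft=P(584,261,.034),postnearleft=P(587,307,.034),postfarright=P(637,261,.034),tape=P(176,229,.014)).items(): print(n,np.round([(q-bay)@A,(q-bay)@B],4))
corner=world(p,c(100,172),.052)[:2]; print("deck left corner own y",(corner-bay)@B)
for r in barfit(p):
    if 230<r[3]<280: print("bar",np.round([(np.array(r[:2])-bay)@A,(np.array(r[:2])-bay)@B,r[4]-yaw],3))
E
```

```text
[-0.07158368  0.69036086] 0.0024357416527208686 yaw 0.07146178221356592
bay [ 0.69066653 -0.00427014] lug inner [0.60079036 0.14031397] [ 0.62078479 -0.1602903 ] sep 0.3012646548034151 tip x rel face [np.float64(-0.07932333355410845), np.float64(-0.08084336917873557)]
postfarleft [-0.0945 -0.0871]
postnearleft [-0.1306 -0.0862]
postfarright [-0.0977 -0.1279]
tape [-0.0398  0.2289]
deck left corner own y 0.27981716744205215
bar [-0.204  0.203 -0.178]
bar [ 0.111  0.782 -1.407]
bar [ 0.137  0.635 -1.386]
```

Call:
{"name": "jog_arm", "arguments": {
  "motion": [
    [0,0,0,0,0,0,-1],
    [0,0,0,0,0,0,-1]
  ]
}}

```text
t: 1.67
position: [0.241, -0.6037, 0.2146]
orientation: [-1.571, -0.0, -2.762]
wrist_force: [-0.7, 1.2, 0.8]
gripper_width: 0.0866
```

```bash
cat >> h.py <<'E'
BAY=np.array([.688,-.004]); BY=.071; 
A=np.array([np.cos(BY),np.sin(BY)]); B=np.array([-A[1],A[0]])
def tobay(xy): d=np.array(xy)[:2]-BAY; return np.array([d@A,d@B])
def toworld(xy): return BAY+A*xy[0]+B*xy[1]
def rows(targets):
    """targets: (bay x, bay y, z, jaw-line yaw in the bay frame); prints rows as the tool takes them"""
    s=monitor.observe(); R0=R.from_euler("xyz",s["orientation"]); P0=np.array(s["position"])
    for x,y,z,a in targets:
        P=np.r_[toworld((x,y)),z]; Rt=R.from_euler("xyz",[-np.pi/2,0,a+BY-np.pi])
        d=R0.inv().apply(P-P0)/.04; t=(R0.inv()*Rt).as_rotvec()
        print([float(v) for v in np.round(np.r_[t,d],2)])
def hand(bar,off):
    """hand pose for a bar (x,y,yaw in bay frame) and offset in the bar frame"""
    x,y,a=bar; c,s=np.cos(a),np.sin(a); return (x+c*off[0]-s*off[1], y+s*off[0]+c*off[1])
E
python3 - <<'E'
from h import *
b=(-.20,.203,-.178); h=hand(b,(-.05,-.06))
rows([(*h,.15,-.178),(*h,.012,-.178)])
E
```

```text
[0.0, 0.49, 0.0, -10.91, 1.62, -15.39]
[0.0, 0.49, 0.0, -10.91, 5.07, -15.39]
```

Call:
{"name": "jog_arm", "arguments": {
  "motion": [
    [0,0.49,0,-5,0,-7,1],
    [0,0.49,0,-5,0,-7,1],
    [0,0.49,0,-5,0,-7,1],
    [0,0.49,0,-5,0,-7,1],
    [0,0.49,0,-5,0,-7,1],
    [0,0.49,0,-5,0,-7,1],
    [0,0.49,0,-5,0,-7,1],
    [0,0.49,0,-5,0,-7,1]
  ]
}}

```text
t: 2.33
position: [0.3203, -0.2781, 0.2148]
orientation: [-1.57, 0.001, 3.031]
wrist_force: [1.2, 0.1, 0.3]
gripper_width: 0.0953
```

```bash
python3 - <<'E'
from h import *
b=(-.20,.203,-.178); h=hand(b,(-.05,-.06))
rows([(*h,.15,-.178),(*h,.012,-.178)])
E
```

```text
[-0.0, -0.0, -0.0, -1.3, 1.62, -10.41]
[-0.0, -0.0, -0.0, -1.29, 5.07, -10.41]
```

Call:
{"name": "jog_arm", "arguments": {
  "motion": [
    [0,0,0,-1.3,0,-9,1],
    [0,0,0,-1.3,0,-9,1],
    [0,0,0,-1.3,0,-9,1],
    [0,0,0,-1.3,0,-9,1],
    [0,0,0,-1.3,0,-9,1],
    [0,0,0,-1.3,0,-9,1],
    [0,0,0,-1.3,0,-9,1],
    [0,0,0,-1.3,0,-9,1]
  ]
}}

```text
t: 3.0
position: [0.4041, 0.0449, 0.2152]
orientation: [-1.571, 0.002, 3.032]
wrist_force: [0.3, -1.4, 0.4]
gripper_width: 0.0949
```

```bash
python3 - <<'E'
from h import *
b=(-.20,.203,-.178); h=hand(b,(-.05,-.06))
rows([(*h,.1,-.178),(*h,.012,-.178)])
E
```

```text
[0.0, -0.0, -0.0, -0.11, 2.88, -2.15]
[0.0, -0.0, -0.0, -0.1, 5.08, -2.15]
```

Call:
{"name": "jog_arm", "arguments": {
  "motion": [
    [0,0,0,-0.1,0.9,-1,1],
    [0,0,0,-0.1,1.5,-2.15,1],
    [0,0,0,-0.1,2.5,-2.15,1],
    [0,0,0,-0.1,3.4,-2.15,1],
    [0,0,0,-0.1,4.2,-2.15,1],
    [0,0,0,-0.1,4.9,-2.15,1],
    [0,0,0,-0.1,5.05,-2.15,1],
    [0,0,0,-0.1,5.05,-2.15,1]
  ]
}}

```text
t: 3.67
position: [0.4154, 0.1274, 0.0107]
orientation: [-1.569, -0.005, 3.031]
wrist_force: [0.4, -0.2, 0.3]
gripper_width: 0.0954
```

```bash
cat > look.py <<'E'
from h import *
import sys
s=monitor.observe(); print("tcp",np.round(s["position"],4),"bay",tobay(s["position"]).round(4),"yaw",round((s["orientation"][2]-BY)%np.pi,3),"F",np.round(s["wrist_force"],1))
p=camera("top"); 
if len(sys.argv)>1: cv2.imwrite(f"pics/{sys.argv[1]}.png",cv2.resize(p["frame"][140:330,180:450],None,fx=2.8,fy=2.8,interpolation=cv2.INTER_CUBIC))
for r in barfit(p):
    if 230<r[3]<280 and r[2]<60 and abs(r[1])<.4: print("bar seg bay",tobay(r).round(3),"yaw",round(r[4]-BY,3),np.round(r[2:4]))
e={}
for c in("top","scene"):
    p=camera(c) if c=="scene" else p
    for n,z in(("manifold",0),("manifold_left",.016),("manifold_right",.016)):
        for q in place_of(p,n)[:1]: e[n]=tobay(world(p,q["at"],z)); print(c,n,round(q["score"],2),e[n].round(3))
    if len(e)==3:
        d=e["manifold_left"]-e["manifold_right"]; print("  yaw",round(float(np.arctan2(-d[0],d[1])),3),"len",round(float(np.hypot(*d)),3),"mid",((e["manifold_left"]+e["manifold_right"])/2).round(3))
E
python3 look.py l1
```

```text
tcp [0.4154 0.1274 0.0107] bay [-0.2626  0.1505] yaw 2.96 F [ 0.4 -0.2  0.3]
top manifold 0.58 [-0.203  0.203]
top manifold_left 0.6 [-0.181  0.33 ]
top manifold_right 0.86 [-0.218  0.075]
  yaw -0.142 len 0.258 mid [-0.199  0.203]
scene manifold 0.58 [-0.196  0.202]
scene manifold_left 0.72 [-0.175  0.337]
scene manifold_right 0.64 [-0.222  0.081]
  yaw -0.182 len 0.26 mid [-0.199  0.209]
```

View pics/l1.png

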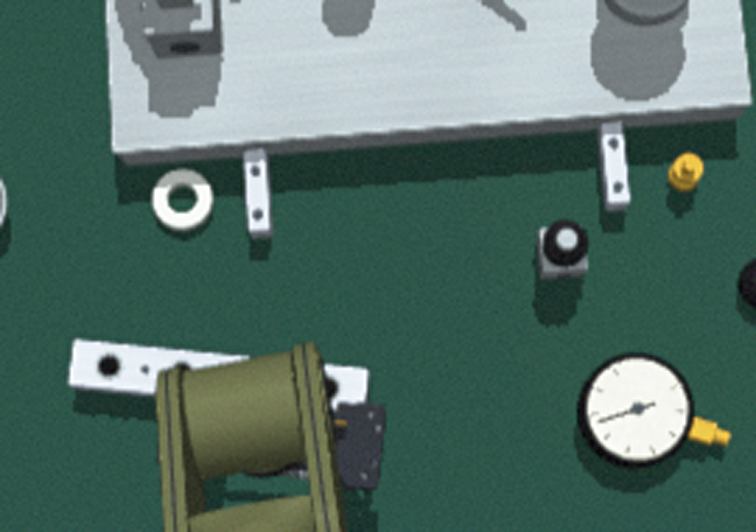

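The crop shows the open hand behind the bar's right half, not yet touching it. Next I'll push along the arc.

```bash
python3 - <<'E'
from h import *
b=(-.20,.205,-.178); ax=lambda a:np.array([-np.sin(a),np.cos(a)])
C=np.array(b[:2])+.094*ax(b[2])
T=[(*hand(b,(-.03,-.06)),.011,b[2])]
for a in np.linspace(b[2],.35,13)[1:]:
    c=C-.094*ax(a); T.append((*hand((*c,a),(-.03,-.06)),.011,a))
rows(T)
E
```

```text
[0.0, -0.0, -0.0, -0.47, 0.08, -0.1]
[0.0, -0.05, -0.0, -0.64, 0.08, -0.07]
[0.0, -0.09, -0.0, -0.81, 0.08, -0.05]
[0.0, -0.14, -0.0, -0.98, 0.08, -0.04]
[0.0, -0.18, -0.0, -1.15, 0.08, -0.03]
[0.0, -0.22, -0.0, -1.33, 0.08, -0.03]
[0.0, -0.27, -0.0, -1.5, 0.09, -0.04]
[0.0, -0.31, -0.0, -1.67, 0.09, -0.06]
[0.0, -0.36, -0.0, -1.84, 0.09, -0.08]
[0.0, -0.4, -0.0, -2.01, 0.09, -0.11]
[0.0, -0.44, -0.0, -2.18, 0.09, -0.15]
[0.0, -0.49, -0.0, -2.35, 0.09, -0.2]
[0.0, -0.53, -0.0, -2.51, 0.09, -0.25]
```

Call:
{"name": "jog_arm", "arguments": {
  "motion": [
    [0,0,0,-0.25,0,-0.05,1],
    [0,0,0,-0.47,0,-0.1,1],
    [0,-0.05,0,-0.64,0,-0.07,1],
    [0,-0.09,0,-0.81,0,-0.05,1],
    [0,-0.14,0,-0.98,0,-0.04,1],
    [0,-0.18,0,-1.15,0,-0.03,1],
    [0,-0.22,0,-1.33,0,-0.03,1],
    [0,-0.27,0,-1.5,0,-0.04,1]
  ]
}}

```text
t: 4.73
position: [0.477, 0.1225, 0.0124]
orientation: [-1.571, -0.004, -2.98]
wrist_force: [-4.4, -1.1, 2.6]
gripper_width: 0.095
```

```bash
python3 look.py
```

```text
tcp [0.477  0.1225 0.0124] bay [-0.2015  0.1412] yaw 0.091 F [-4.4 -1.1  2.6]
top manifold_left 0.93 [-0.193  0.333]
top manifold_right 0.54 [-0.002  0.005]
scene manifold 0.84 [-0.168  0.209]
scene manifold_left 0.88 [-0.176  0.341]
scene manifold_right 0.94 [-0.159  0.081]
  yaw 0.066 len 0.26 mid [-0.168  0.211]
```

```bash
python3 - <<'E'
from h import *
b=(-.20,.205,-.178); ax=lambda a:np.array([-np.sin(a),np.cos(a)])
C=np.array(b[:2])+.094*ax(b[2])
T=[]
for a in np.linspace(.1,.35,7)[1:]:
    c=C-.094*ax(a); T.append((*hand((*c,a),(-.03,-.06)),.011,a))
rows(T)
E
```

```text
[0.0, -0.05, -0.0, -0.24, 0.04, 0.04]
[0.0, -0.09, -0.0, -0.4, 0.04, 0.06]
[-0.0, -0.14, -0.0, -0.57, 0.04, 0.07]
[-0.0, -0.18, -0.0, -0.73, 0.04, 0.08]
[-0.0, -0.22, -0.0, -0.89, 0.04, 0.07]
[-0.0, -0.26, -0.0, -1.06, 0.04, 0.07]
```

Call:
{"name": "jog_arm", "arguments": {
  "motion": [
    [0,-0.05,0,-0.2,0,0.04,1],
    [0,-0.09,0,-0.36,0,0.06,1],
    [0,-0.14,0,-0.53,0,0.07,1],
    [0,-0.18,0,-0.71,0,0.08,1],
    [0,-0.22,0,-0.89,0,0.07,1],
    [0,-0.26,0,-1.06,0,0.07,1],
    [0,-0.26,0,-1.06,0,0.07,1]
  ]
}}

```text
t: 5.72
position: [0.5195, 0.1266, 0.0125]
orientation: [-1.571, -0.001, -2.721]
wrist_force: [-1.6, -1.4, -0.1]
gripper_width: 0.0951
```

```bash
python3 look.py
```

```text
tcp [0.5195 0.1266 0.0125] bay [-0.1588  0.1423] yaw 0.35 F [-1.6 -1.4 -0.1]
top manifold_left 0.6 [-0.194  0.326]
top manifold_right 0.44 [-0.197  0.329]
scene manifold 0.96 [-0.142  0.213]
scene manifold_left 0.82 [-0.187  0.331]
scene manifold_right 0.63 [-0.103  0.087]
  yaw 0.332 len 0.258 mid [-0.145  0.209]
```

```bash
python3 - <<'E'
from h import *
b=(-.147,.209,.345); h=hand(b,(0,.165)); j=.345+np.pi/2
rows([(*hand(b,(-.05,-.06)),.09,.345),(*h,.09,j),(*h,.011,j)])
E
```

```text
[0.0, 0.0, -0.0, 0.41, -1.93, 0.03]
[-0.0, -1.57, -0.0, -0.86, -1.93, -5.59]
[-0.0, -1.57, -0.0, -0.86, 0.04, -5.59]
```

Call:
{"name": "jog_arm", "arguments": {
  "motion": [
    [0,0,0,0.25,0,0,1],
    [0,0,0,0.4,-0.7,0,-0.79],
    [0,0,0,0.4,-1.5,0,-0.79],
    [0,-0.12,0,0.2,-1.95,-0.6,-0.79],
    [0,-0.24,0,0,-1.95,-1.4,-0.79],
    [0,-0.36,0,-0.3,-1.95,-2.2,-0.79],
    [0,-0.48,0,-0.5,-1.95,-3,-0.79],
    [0,-0.6,0,-0.7,-1.95,-3.8,-0.79]
  ]
}}

```text
t: 6.78
position: [0.4826, 0.2782, 0.0912]
orientation: [-1.57, 0.001, -2.117]
wrist_force: [-0.5, -0.5, 0.3]
gripper_width: 0.0536
```

```bash
python3 - <<'E'
from h import *
b=(-.147,.209,.345); h=hand(b,(0,.165)); j=.345+np.pi/2
rows([(*h,.09,j),(*h,.011,j)])
E
```

```text
[-0.0, -0.96, -0.0, -1.13, 0.03, -1.35]
[-0.0, -0.96, -0.0, -1.13, 2.01, -1.35]
```

Call:
{"name": "jog_arm", "arguments": {
  "motion": [
    [0,-0.12,0,-0.2,0,-0.3,-0.79],
    [0,-0.24,0,-0.5,0,-0.6,-0.79],
    [0,-0.36,0,-0.8,0,-0.9,-0.79],
    [0,-0.48,0,-1.13,0,-1.35,-0.79],
    [0,-0.6,0,-1.13,0,-1.35,-0.79],
    [0,-0.72,0,-1.13,0,-1.35,-0.79],
    [0,-0.84,0,-1.13,0,-1.35,-0.79],
    [0,-0.96,0,-1.13,0,-1.35,-0.79]
  ]
}}

```text
t: 7.45
position: [0.4602, 0.3436, 0.0907]
orientation: [-1.571, 0.0, -1.156]
wrist_force: [-0.8, 0.1, 0.6]
gripper_width: 0.0102
```

```bash
python3 look.py l2; python3 - <<'E'
from h import *
b=(-.147,.209,.345); h=hand(b,(0,.165)); j=.345+np.pi/2
rows([(*h,.09,j),(*h,.011,j)])
E
```

```text
tcp [0.4602 0.3436 0.0907] bay [-0.2025  0.3629] yaw 1.915 F [-0.8  0.1  0.6]
bar seg bay [-0.151  0.208] yaw 0.358 [ 41. 259.]
top manifold 0.84 [-0.152  0.209]
top manifold_left 0.82 [-0.198  0.324]
top manifold_right 0.71 [-0.104  0.087]
  yaw 0.376 len 0.255 mid [-0.151  0.206]
scene manifold 0.92 [-0.146  0.213]
scene manifold_left 0.68 [-0.186  0.343]
scene manifold_right 0.68 [-0.106  0.087]
  yaw 0.303 len 0.267 mid [-0.146  0.215]
[-0.0, -0.01, -0.0, -0.04, 0.02, -0.01]
[-0.0, -0.01, -0.0, -0.04, 1.99, -0.01]
```

View pics/l2.png

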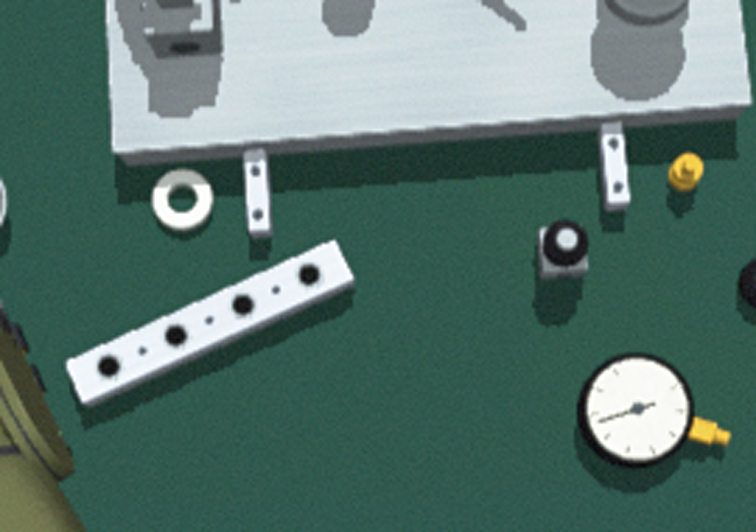

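The crop shows the bar angled at about 0.35 rad, its right end near (340,260), in line with the opening between left lug and post. Next I'll lower the hand at its left end and push it along its axis.

Call:
{"name": "jog_arm", "arguments": {
  "motion": [
    [0,0,0,0,0.8,0,-0.79],
    [0,0,0,0,1.6,0,-0.79],
    [0,0,0,0,1.97,0,-0.79],
    [0,0,0,0.3,1.97,0,-0.79],
    [0,0,0,0.5,1.97,0,-0.79],
    [0,0,0,0.7,1.97,0,-0.79],
    [0,0,0,0.9,1.97,0,-0.79],
    [0,0,0,1.1,1.97,0,-0.79]
  ]
}}

```text
t: 8.52
position: [0.4797, 0.3034, 0.0136]
orientation: [-1.568, 0.001, -1.163]
wrist_force: [-0.9, 3.1, -0.1]
gripper_width: 0.0099
```

Call:
{"name": "jog_arm", "arguments": {
  "motion": [
    [0,0,0,0.2,0,0,-0.79],
    [0,0,0,0.4,0,0,-0.79],
    [0,0,0,0.6,0,0,-0.79],
    [0,0,0,0.8,0,0,-0.79],
    [0,0,0,1,0,0,-0.79],
    [0,0,0,1.2,0,0,-0.79],
    [0,0,0,1.4,0,0,-0.79],
    [0,0,0,1.6,0,0,-0.79]
  ]
}}

```text
t: 9.18
position: [0.5049, 0.245, 0.0136]
orientation: [-1.568, 0.001, -1.163]
wrist_force: [-2.2, 5.2, 2.3]
gripper_width: 0.0101
```

```bash
python3 look.py l3
```

```text
tcp [0.5049 0.245  0.0136] bay [-0.165   0.2613] yaw 1.908 F [-2.2  5.2  2.3]
bar seg bay [-0.121  0.118] yaw 0.336 [ 40. 240.]
top manifold 0.87 [-0.124  0.126]
top manifold_left 0.61 [-0.167  0.251]
top manifold_right 0.78 [-0.076  0.008]
  yaw 0.358 len 0.26 mid [-0.122  0.129]
scene manifold 0.84 [-0.111  0.125]
scene manifold_left 0.76 [-0.158  0.252]
scene manifold_right 0.65 [-0.073  0.007]
  yaw 0.335 len 0.26 mid [-0.116  0.129]
```

Call:
{"name": "jog_arm", "arguments": {
  "motion": [
    [0,0,0,0.2,0,0,-0.79],
    [0,0,0,0.4,0,0,-0.79],
    [0,0,0,0.6,0,0,-0.79],
    [0,0,0,0.8,0,0,-0.79],
    [0,0,0,1,0,0,-0.79],
    [0,0,0,1.2,0,0,-0.79],
    [0,0,0,1.4,0,0,-0.79],
    [0,0,0,1.6,0,0,-0.79]
  ]
}}

```text
t: 10.25
position: [0.5294, 0.185, 0.0118]
orientation: [-1.571, 0.0, -1.162]
wrist_force: [-1.6, 3.2, 0.7]
gripper_width: 0.0103
```

```bash
python3 look.py
```

```text
tcp [0.5294 0.185  0.0118] bay [-0.1448  0.1998] yaw 1.909 F [-1.6  3.2  0.7]
bar seg bay [-0.098  0.054] yaw 0.337 [ 40. 233.]
top manifold 0.66 [-0.107  0.063]
top manifold_left 0.81 [-0.15   0.194]
top manifold_right 0.7 [-0.055 -0.056]
  yaw 0.361 len 0.267 mid [-0.102  0.069]
scene manifold 0.95 [-0.091  0.062]
scene manifold_left 0.95 [-0.14   0.193]
scene manifold_right 0.74 [-0.025  0.412]
  yaw 2.658 len 0.248 mid [-0.082  0.302]
```

Call:
{"name": "jog_arm", "arguments": {
  "motion": [
    [0,0,0,0.2,0,0,-0.79],
    [0,0,0,0.4,0,0,-0.79],
    [0,0,0,0.6,0,0,-0.79],
    [0,0,0,0.8,0,0,-0.79],
    [0,0,0,1,0,0,-0.79],
    [0,0,0,1.2,0,0,-0.79],
    [0,0,0,1.4,0,0,-0.79],
    [0,0,0,1.5,0,0,-0.79]
  ]
}}

```text
t: 11.32
position: [0.5535, 0.1297, 0.0118]
orientation: [-1.571, -0.0, -1.163]
wrist_force: [-1.3, 4.8, 1.3]
gripper_width: 0.0098
```

```bash
python3 look.py l4
```

```text
tcp [0.5535 0.1297 0.0118] bay [-0.1247  0.1429] yaw 1.908 F [-1.3  4.8  1.3]
top manifold 0.88 [-0.084  0.018]
top manifold_right 0.75 [-0.037 -0.112]
scene manifold 0.8 [-0.071  0.014]
scene manifold_left 0.65 [-0.119  0.142]
scene manifold_right 0.89 [-0.042 -0.103]
  yaw 0.303 len 0.256 mid [-0.081  0.02 ]
```

View pics/l4.png

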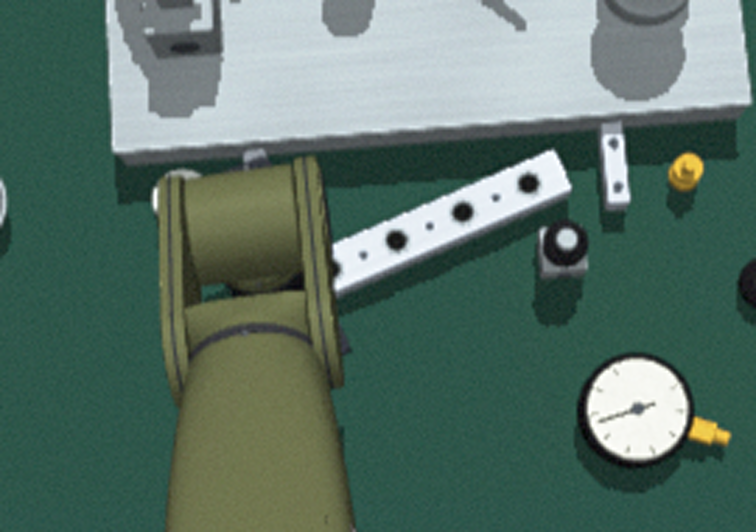

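The crop shows the bar's right end at (565,170), past the post's far side and short of the right lug. I'll push it 12 mm further, then retreat.

Call:
{"name": "jog_arm", "arguments": {
  "motion": [
    [0,0,0,0.15,0,0,-0.79],
    [0,0,0,0.3,0,0,-0.79],
    [0,0,0,0.3,0,0,-0.79],
    [0,0,0,0,0,0,-0.79],
    [0,0,0,-0.3,-0.2,0,-0.79],
    [0,0,0,-0.4,-1,0,-0.79],
    [0,0,0,-0.4,-1.8,0,-0.79],
    [0,0,0,-0.4,-2,0,-0.79]
  ]
}}

```text
t: 12.38
position: [0.5494, 0.1474, 0.098]
orientation: [-1.562, -0.002, -1.16]
wrist_force: [0.8, 0.7, 1.0]
gripper_width: 0.0102
```

```bash
python3 look.py; python3 - <<'E'
from h import *
b=(-.074,.000,.345); h=hand(b,(-.06,.05))
rows([(*h,.09,.345),(*h,.011,.345)])
E
```

```text
tcp [0.5494 0.1474 0.098 ] bay [-0.1275  0.1609] yaw 1.91 F [0.8 0.7 1. ]
bar seg bay [-0.079 -0.002] yaw 0.337 [ 40. 259.]
top manifold 0.67 [-0.085 -0.003]
top manifold_left 0.75 [-0.114 -0.109]
top manifold_right 0.89 [-0.031 -0.124]
  yaw 1.393 len 0.084 mid [-0.073 -0.117]
scene manifold 0.7 [-0.07   0.002]
scene manifold_left 0.84 [-0.118  0.126]
scene manifold_right 0.56 [-0.029 -0.118]
  yaw 0.348 len 0.26 mid [-0.073  0.004]
[0.0, 1.56, 0.0, 2.99, -0.0, -1.47]
[0.0, 1.56, 0.0, 2.99, 1.97, -1.46]
```

Call:
{"name": "jog_arm", "arguments": {
  "motion": [
    [0,0.12,0,0.2,0,-0.5,1],
    [0,0.24,0,0.5,0,-1,1],
    [0,0.36,0,1,0,-1.47,1],
    [0,0.48,0,1.5,0,-1.47,1],
    [0,0.6,0,2,0,-1.47,1],
    [0,0.72,0,2.5,0,-1.47,1],
    [0,0.84,0,3,0,-1.47,1],
    [0,0.96,0,3,0,-1.47,1]
  ]
}}

```text
t: 13.45
position: [0.541, 0.0094, 0.091]
orientation: [-1.571, -0.001, -2.131]
wrist_force: [-0.0, 1.0, -0.1]
gripper_width: 0.0576
```

Call:
{"name": "jog_arm", "arguments": {
  "motion": [
    [0,0.12,0,0,0,0,1],
    [0,0.24,0,0,0,0,1],
    [0,0.36,0,0,0,0,1],
    [0,0.48,0,0,0,0,1],
    [0,0.6,0,0,0,0,1],
    [0,0.6,0,0,0,0,1],
    [0,0.6,0,0,0,0,1],
    [0,0.6,0,0,0,0,1]
  ]
}}

```text
t: 14.12
position: [0.5401, 0.012, 0.0912]
orientation: [-1.571, -0.001, -2.719]
wrist_force: [0.3, 0.2, -0.1]
gripper_width: 0.0949
```

```bash
python3 - <<'E'
from h import *
s=monitor.observe(); print(tobay(s["position"]),s["gripper_width"])
b=(-.076,.000,.343); h=hand(b,(-.055,.05))
ax=lambda a:np.array([-np.sin(a),np.cos(a)]); C=np.array(b[:2])-.13*ax(b[2])
T=[(*h,.09,.343),(*h,.011,.343),(*hand(b,(-.03,.05)),.011,.343)]
for a in np.linspace(b[2],0,8)[1:]:
    c=C+.13*ax(a); T.append((*hand((*c,a),(-.03,.05)),.011,a))
rows(T); print(c)
E
```

```text
[-0.1464073   0.02650141] 0.09486103785912264
[0.0, 0.01, 0.0, -0.06, 0.03, -0.03]
[0.0, 0.01, 0.0, -0.06, 2.0, -0.03]
[0.0, 0.01, 0.0, -0.69, 2.0, -0.03]
[0.0, 0.06, 0.0, -0.91, 2.0, -0.06]
[0.0, 0.11, 0.0, -1.13, 2.0, -0.08]
[0.0, 0.16, 0.0, -1.35, 2.0, -0.08]
[0.0, 0.2, 0.0, -1.58, 2.0, -0.08]
[0.0, 0.25, 0.0, -1.8, 2.0, -0.07]
[0.0, 0.3, 0.0, -2.02, 2.0, -0.04]
[0.0, 0.35, 0.0, -2.24, 2.0, -0.0]
[-0.0322792  0.0075725]
```

Lower, approach, then swing the left end in.

Call:
{"name": "jog_arm", "arguments": {
  "motion": [
    [0,0,0,0,0.8,0,1],
    [0,0,0,0,1.6,0,1],
    [0,0,0,0,1.97,0,1],
    [0,0,0,-0.35,1.97,-0.03,1],
    [0,0,0,-0.69,1.97,-0.03,1],
    [0,0.06,0,-0.91,1.97,-0.06,1],
    [0,0.11,0,-1.13,1.97,-0.08,1],
    [0,0.16,0,-1.35,1.97,-0.08,1]
  ]
}}

```text
t: 14.78
position: [0.5869, 0.0372, 0.0118]
orientation: [-1.572, -0.005, -2.882]
wrist_force: [-3.8, -0.9, 0.8]
gripper_width: 0.0948
```

```bash
python3 look.py; python3 - <<'E'
from h import *
b=(-.076,.000,.343)
ax=lambda a:np.array([-np.sin(a),np.cos(a)]); C=np.array(b[:2])-.13*ax(b[2])
T=[]
for a in np.linspace(.19,0,6)[1:]:
    c=C+.13*ax(a); T.append((*hand((*c,a),(-.03,.05)),.011,a))
rows(T); print(c)
E
```

```text
tcp [0.5869 0.0372 0.0118] bay [-0.0979  0.0483] yaw 0.189 F [-3.8 -0.9  0.8]
top manifold_left 0.18 [-0.119 -0.101]
top manifold_right 0.76 [-0.036 -0.125]
scene manifold 0.88 [-0.051  0.005]
scene manifold_left 0.8 [-0.073  0.134]
scene manifold_right 0.76 [-0.032 -0.118]
  yaw 0.164 len 0.255 mid [-0.052  0.008]
[-0.0, 0.04, -0.0, -0.19, 0.06, -0.04]
[-0.0, 0.08, -0.0, -0.36, 0.06, -0.06]
[-0.0, 0.11, -0.0, -0.54, 0.06, -0.08]
[-0.0, 0.15, -0.0, -0.71, 0.06, -0.08]
[-0.0, 0.19, -0.0, -0.88, 0.06, -0.08]
[-0.0322792  0.0075725]
```

Call:
{"name": "jog_arm", "arguments": {
  "motion": [
    [0,0.04,0,-0.19,0,-0.04,1],
    [0,0.08,0,-0.36,0,-0.06,1],
    [0,0.11,0,-0.54,0,-0.08,1],
    [0,0.15,0,-0.71,0,-0.08,1],
    [0,0.19,0,-0.88,0,-0.08,1],
    [0,0.19,0,-0.88,0,-0.08,1]
  ]
}}

```text
t: 15.68
position: [0.6215, 0.0492, 0.0131]
orientation: [-1.571, -0.001, -3.072]
wrist_force: [-1.7, 0.1, 0.6]
gripper_width: 0.0949
```

```bash
python3 look.py l5; python3 -c "
from h import *
rows([(-.05,.03,.012,0)])"
```

```text
tcp [0.6215 0.0492 0.0131] bay [-0.0625  0.0578] yaw 3.14 F [-1.7  0.1  0.6]
top manifold 0.72 [-0.036  0.002]
top manifold_right 0.76 [-0.038 -0.117]
scene manifold 0.79 [-0.022  0.01 ]
scene manifold_left 0.62 [-0.028  0.144]
scene manifold_right 0.95 [-0.035 -0.122]
  yaw -0.028 len 0.266 mid [-0.031  0.011]
[-0.0, -0.0, -0.0, -0.31, 0.03, 0.69]
```

View pics/l5.png

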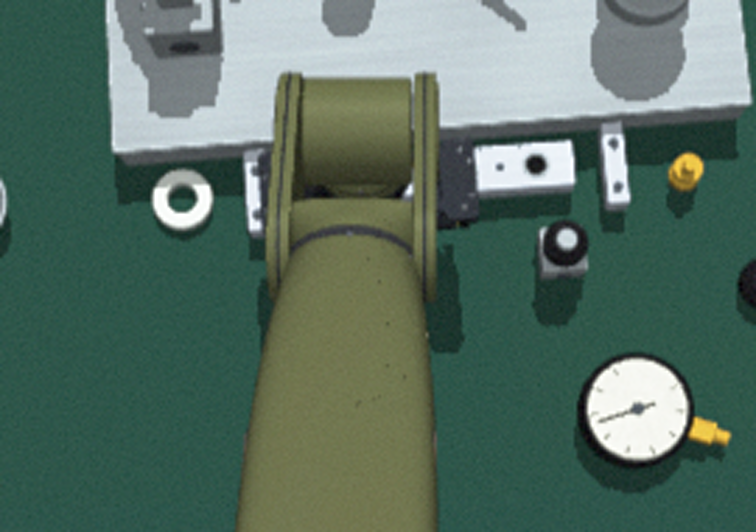

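The crop shows the bar inside the bay, its right end at about (575,165) between post and face. I'll back off, recentre the hand and press the bar forward gently.

Call:
{"name": "jog_arm", "arguments": {
  "motion": [
    [0,0,0,0.3,0,0,1],
    [0,0,0,0.3,0,0.5,1],
    [0,0,0,0.3,0,0.95,1],
    [0,0,0,0.15,0,0.95,1],
    [0,0,0,0,0,0.95,1],
    [0,0,0,-0.08,0,0.95,1],
    [0,0,0,-0.16,0,0.95,1],
    [0,0,0,-0.2,0,0.95,1]
  ]
}}

```text
t: 16.75
position: [0.6312, 0.0122, 0.013]
orientation: [-1.571, -0.004, -3.071]
wrist_force: [-7.2, -2.4, 6.4]
gripper_width: 0.095
```

Call:
{"name": "jog_arm", "arguments": {
  "motion": [
    [0,0,0,-0.06,0,0,1],
    [0,0,0,-0.1,0,0,1],
    [0,0,0,-0.1,0,0,1]
  ]
}}

```text
t: 17.0
position: [0.6353, 0.0128, 0.013]
orientation: [-1.571, -0.004, -3.071]
wrist_force: [-5.5, -1.1, 3.6]
gripper_width: 0.0954
```

Call:
{"name": "jog_arm", "arguments": {
  "motion": [
    [0,0,0,-0.05,0,0,1],
    [0,0,0,-0.1,0,0,1],
    [0,0,0,-0.1,0,0,1]
  ]
}}

```text
t: 17.25
position: [0.6377, 0.0131, 0.0129]
orientation: [-1.571, -0.008, -3.071]
wrist_force: [-11.4, -2.1, 8.8]
gripper_width: 0.0949
```

Call:
{"name": "jog_arm", "arguments": {
  "motion": [
    [0,0,0,-0.05,0,0,1],
    [0,0,0,-0.08,0,0,1],
    [0,0,0,-0.08,0,0,1]
  ]
}}

```text
t: 17.5
position: [0.6376, 0.0131, 0.0129]
orientation: [-1.571, -0.017, -3.07]
wrist_force: [-21.7, -1.9, 17.2]
gripper_width: 0.0952
```

```bash
python3 look.py
```

```text
tcp [0.6376 0.0131 0.0129] bay [-0.049   0.0206] yaw 0.0 F [-21.7  -1.9  17.2]
top manifold 0.91 [-0.019  0.012]
top manifold_left 0.86 [-0.022  0.14 ]
top manifold_right 0.65 [-0.019 -0.113]
  yaw 0.014 len 0.253 mid [-0.021  0.014]
scene manifold 0.64 [-0.014  0.016]
scene manifold_left 0.94 [-0.015  0.145]
scene manifold_right 0.74 [-0.016  0.404]
  yaw -3.138 len 0.259 mid [-0.015  0.275]
```

Call:
{"name": "jog_arm", "arguments": {
  "motion": [
    [0,0,0,0.2,0,0,1],
    [0,0,0,0.6,0,0,1],
    [0,0,0,1,-0.5,0,1],
    [0,0,0,1.5,-1.5,0,1],
    [0,0,0,2,-2.5,0,1],
    [0,0,0,3,-3.2,0,1],
    [0,0,0,4,-4,0,1],
    [0,0,0,4.8,-4.5,0,1]
  ]
}}

```text
t: 18.57
position: [0.4667, 0.0009, 0.1849]
orientation: [-1.571, 0.003, -3.07]
wrist_force: [0.5, -0.8, 0.6]
gripper_width: 0.095
```

```bash
python3 - <<'E'
from h import *
rows([(-.36,.02,.2,0)])
E
python3 look.py
```

```text
[-0.0, 0.0, -0.0, 3.49, -0.39, 0.01]
tcp [0.4667 0.0009 0.1849] bay [-0.2204  0.0206] yaw 0.0 F [ 0.5 -0.8  0.6]
top manifold 0.56 [-0.016  0.008]
top manifold_left 0.64 [-0.019  0.136]
top manifold_right 0.73 [-0.02  -0.118]
  yaw -0.003 len 0.254 mid [-0.019  0.009]
scene manifold 0.58 [-0.015  0.001]
scene manifold_left 0.69 [-0.016  0.144]
scene manifold_right 0.92 [-0.016 -0.115]
  yaw 0.002 len 0.259 mid [-0.016  0.015]
```

Call:
{"name": "jog_arm", "arguments": {
  "motion": [
    [0,0,0,0.8,-0.3,1,1],
    [0,0,0,1.2,-0.4,2,1],
    [0,0,0,1.6,-0.4,3,1],
    [0,0,0,2,-0.4,4,1],
    [0,0,0,2.5,-0.4,5,1],
    [0,0,0,2.8,-0.4,6,1],
    [0,0,0,2.8,-0.4,6.5,1],
    [0,0,0,2.8,-0.4,6.5,1]
  ]
}}

```text
t: 19.63
position: [0.3722, -0.2721, 0.1973]
orientation: [-1.571, -0.003, -3.078]
wrist_force: [1.3, 0.3, 0.7]
gripper_width: 0.0952
```

```bash
cat > v.py <<'E'
from h import *
s=monitor.observe(); print(s["position"],s["joint_vel"].round(3) if hasattr(s["joint_vel"],"round") else s["joint_vel"])
im=[]
for c,(y0,y1,x0,x1) in (("top",(150,270,230,430)),("scene",(180,350,240,470))):
    p=camera(c); im.append(cv2.resize(p["frame"][y0:y1,x0:x1],(500,300) if c=="top" else (400,296),interpolation=cv2.INTER_CUBIC))
    for n in("dial_gauge","tape_roll","adaptor","spare_nut","spanner","fluid_bottle","parts_dish"):
        for q in place_of(p,n)[:1]: print(c,n,world(p,q["at"],0).round(3)[:2])
    if c=="top":
        for r in barfit(p):
            if .55<r[0]<.75 and abs(r[1])<.15: print("seg",np.round(r,3),tobay(r))
o=np.zeros((596,500,3),np.uint8); o[:300]=im[0]; o[300:,:400]=im[1]; cv2.imwrite("pics/fin.png",o)
E
python3 v.py; python3 look.py
```

```text
[ 0.37218487 -0.27208221  0.19729689] [ 0.083 -0.032  0.035  0.056  0.051  0.073]
top dial_gauge [ 0.441 -0.183]
top tape_roll [0.633 0.22 ]
top adaptor [ 0.343 -0.371]
top spare_nut [ 0.557 -0.292]
top spanner [ 0.552 -0.293]
top fluid_bottle [ 0.563 -0.406]
top parts_dish [0.623 0.418]
scene dial_gauge [ 0.454 -0.176]
scene tape_roll [0.646 0.219]
scene adaptor [ 0.665 -0.232]
scene spare_nut [ 0.558 -0.303]
scene spanner [ 0.334 -0.383]
scene fluid_bottle [ 0.568 -0.401]
scene parts_dish [0.634 0.426]
tcp [ 0.3733 -0.2669  0.1989] bay [-0.3325 -0.2399] yaw 3.141 F [-1.2 -0.6  0.4]
top manifold 0.87 [-0.02   0.005]
top manifold_left 0.6 [-0.023  0.137]
top manifold_right 0.79 [-0.023 -0.116]
  yaw 0.001 len 0.253 mid [-0.023  0.01 ]
scene manifold 0.89 [-0.013  0.016]
scene manifold_left 0.59 [-0.011  0.142]
scene manifold_right 0.59 [-0.012 -0.118]
  yaw -0.006 len 0.26 mid [-0.011  0.012]
```

View pics/fin.png

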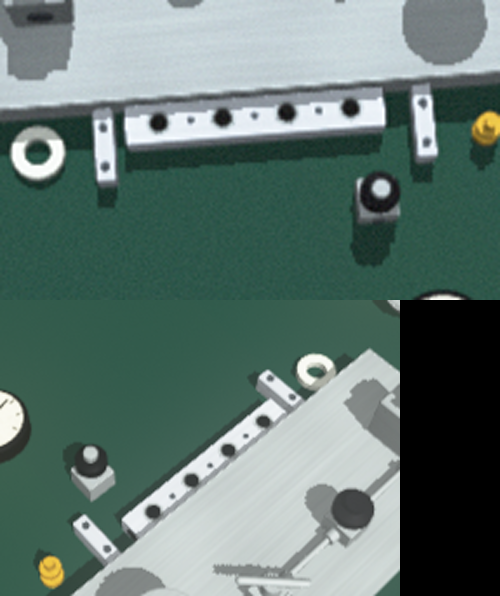

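The final view shows the bar flat against the front face along its full length, between both lugs, with clear space at each end. The bystanders are in place and the arm is clear.

```bash
python3 -c "
from h import *
print(monitor.observe()['t'],workorder.sign_off())"
```

```text
the job is handed in; nothing more can be done
20.8333 None
```

The bar is in the bay with its whole long side against the comparator's front face, and I handed the job in at 20.8 s. I pushed its right end round the post, slid it in by its left end, swung the left end in and pressed it home. All of this was done by pushing, never gripping or lifting.

**Seating:** The press stalled at about 22 N, with the fingers within 1 mm of where they should stop when the bar is home. In the last look both ends were level to 1 mm in each camera. The two cameras disagree on the exact distance of the bar's centre line from the face, where 20 mm is ideal and 25 mm is the limit. The top camera gave 23 mm and the scene camera 11–12 mm, so that reading is only good to several millimetres. The final picture shows no gap.

**Between the lugs:** The ends lie at about +0.14 m and −0.12 m along the bay, inside the ±0.15 m lugs.

**Other loose things:** All but two read within about 13 mm of their starting positions in both cameras. For the adaptor and the spanner, the top network's last readings were clearly wrong matches. The scene camera put both within about 14 mm of their starting positions.

**Robot:** The gripper finished raised to about 0.2 m, well clear of the bay.

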